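# Open the service cover of a laboratory vacuum pump

### The job

Open the vacuum pump for a filter change: loosen both winged thumbscrews by turning each one anticlockwise until it stops, then lift the cover plate with the handle off the pump. Lay the plate gently, flat and handle up, in the middle of the black mat and lined up with it, then let go. Leave the thumbscrews loose and do not disturb the beaker, the bottle or the basket.

Things in the scene. Friction and masses are not known exactly. Their poses are not given: they have to be found in the camera images.
- housing: Grey pump housing fixed to the bench, 140 (x) by 230 (y) by 85 mm high, open on top under the cover. Origin: centre of its underside; x short side, y long side. The cover rests in a recess on a ledge 80 mm above the origin, with 2.5 mm play all round; the recess's lip, 85 mm high, is flush with the cover's top. The two thumbscrews stand at x = 0, y = +68 and -68 mm.
- screw_l (a joint): Turn of the thumbscrew at the housing's +y end, rad. 0: wing along the housing's y, across its slot, holding the cover down; grows anticlockwise seen from above to the stop at 1.6, where the wing lies along the housing's x, in line with the slot, and the cover can pass over it. Starts at 0 to 0.35. Stays where left, does not rise; takes 0.05 N m (3 N near a wing's end).
- screw_r (a joint): The same for the thumbscrew at the housing's -y end: 0 holding (wing along the housing's y), grows anticlockwise seen from above, stop at 1.6 (wing along the housing's x). Starts between 0 and 0.35.
- screw_l_wing (a point): Centre of the wing head of thumbscrew screw_l, on its axis, 95 mm above the bench. Dark steel wing with two like lobes: 44 mm long overall (along this point's own y), 8 mm thick (x); its lobes rise from about 2 mm above the cover's top at the hub to 19 mm at their ends. The axes turn with the screw.
- screw_r_wing (a point): Centre of the wing head of thumbscrew screw_r; same size and axes.
- cover: Loose aluminium cover plate, 110 (x) by 200 (y) by 5 mm thick, about 0.35 kg. Origin: centre of its underside. Two through slots, each 52 mm (along x) by 20 mm, at y = +68 and -68 mm, go over the thumbscrews; it must rise 30 mm to be clear of them. Starts in the housing's recess, axes along the housing's.
- cover_handle (a point): Middle of the bar of the cover's black bridge handle, on the cover's centre, 45 mm above its underside. The bar lies along y: 64 mm long, 12 mm wide (x), 12 mm high, with 34 mm free under it between its two legs (9 mm each, at the ends). Axes those of the cover (z up out of the plate).
- mat: Black rubber mat fixed on the bench, 170 (x) by 260 (y) by 4 mm thick. Origin: centre of its underside. The cover's long side goes along the mat's y; either way round is right.
- beaker: Glass beaker, 66 mm across, 75 mm high, standing on the bench; origin at the centre of its underside. Leave it alone.
- bottle: White bottle with a green cap, 64 mm across, 130 mm high, standing on the bench; origin at the centre of its underside. Leave it alone.
- basket: Open green basket, 100 by 150 by 60 mm, standing on the bench; origin at the centre of its underside. Leave it alone.
Things that resemble listed ones, but are neither listed nor needed, are in the scene too. Several things have the shape of the cover; the one meant has the colours described above.

How it is judged:
By the outcome, as a careful person would: the job done as asked, in the order asked, and still so for the second after the job is handed in, with the robot touching nothing.
It also fails if it takes over 59 s, if anything falls off the work surface, if the arm or the gripper's body presses on something with over 40 N, if the wrist force passes 120 N, or if a joint passes its speed limit or range.

### The arm

A 6-joint arm with a two-finger parallel gripper is mounted at the origin on the work surface. World frame = base frame: x ahead of the robot, y to its left, z up, the work surface at z = 0. Lengths are in m, angles in rad, forces in N, time in s.
With the tool pointing down it reaches from about 0.4 to 0.925 m from the base axis. Payload 12.5 kg.
Tool frame: the origin (TCP) lies between the finger pads; the fingertips stand 25 mm ahead of it and the grasp point (between the pads) lies 6 mm ahead of it (bot.tip_extent is the distance from the TCP to the fingertips, in m); z points along the fingers, y is the direction in which the jaws open and shut (so a half turn about z gives the same grasp; the last joint's range is limited). The gripper opens to 95 mm and grips with 3 to 60 N. Pads are 20 mm wide; open, the fingers measure 119 mm over their backs; the gripper's body (75 mm by 180 mm) begins 59 mm behind the grasp point.
Start: joints at [-1.337, 0.491, 1.559, -0, 1.092, -0.106], TCP at [0.208, -0.589, 0.24] pointing down, gripper open.
Joint ranges: [-3.1, 3.1], [-0.84, 2.19], [0.05, 2.79], [-1.13, 4.28], [0.06, 2.93], [-2.69, 2.69]. Speed limits (rad/s): [2.22, 2.22, 2.79, 3.14, 3.14, 3.14].

### API

Orientations are given as a rotation vector (axis times angle).
In Python, from rig import status, eyes, workorder, bot gives the robot as it stands. The module is installed in compiled form; this text tells all that it offers.
- The arm moves only by the tool jog_arm, never from a script. Its argument "commands" is one flat list of numbers, 7 for each row, row after row: the shift along the tool's x, y, z in m, then the turn, a rotation vector about the tool's x, y, z in rad, then the finger opening in m, from 0 to 0.0951. A call has 1 to 10 rows; each row shifts and turns the commanded pose from where the row before left it, along the tool's axes as they then stand; what a row does not reach is not made up. A row lasts 1/10 s, in which the tool goes at most 50 mm and 8.59 degrees, less where a joint would pass 70% of its speed; a pose out of reach is approached as far as the arm can. A call is refused whole if a number of a shift passes 0.05 or a number of a turn 0.15, either way. A call with a gripper value outside its range is refused whole. The fingers move at their own pace and stop on an object; "squeeze" is the grip in N (left out, the last holds). Time passes only in rows, so rows that do not move let the fingers close. It gives the time, the measured TCP pose, the force and the opening at its end, in the units of the state.
- status.sense(): the state, without advancing time (a new reading comes with each control period).
- eyes.camera(name): name is "side" or "top"; returns (picture, depth): 480x640x3 uint8, blue, green, red; 480x640 float32, m along the optical axis (not along the pixel's ray), 0 where there is no reading.
- eyes.get_calibration(name): a dict with "mtx" (3x3 intrinsics, pixels), "rvec" (rotation vector, rad) and "tvec" (3), from world to camera coordinates, as OpenCV has them. Camera axes: x right, y down, z forward; pixel columns grow to the right and rows downward; lengths in m; the calibration is good to about 2 mm. A picture is of the moment at which its call begins. get_calibration takes no time and is no camera call.
- workorder.job_done(): hands the job in, once; it reports no verdict.
The state is a dict: "time_s": time; "joint_pos": joint angles; "joint_vel": joint speeds; "joint_efforts": joint torques, N m; "position": TCP position; "ee_rot": TCP orientation; "force": force on the tool from outside, world axes, zero at the start; "wrist_torque": the same for the moment, N m; "opening": opening from 0.0 (shut) to 1.0 (fully open).
Only numpy, scipy, OpenCV 4.12 (cv2) and the standard library are available. Lean on these libraries where they do the work, as an engineer would, in place of code of your own. Each camera call takes 0.05 s, during which the arm holds its last target.

## Working session

There is one attempt and no reset: what is moved stays moved. The work goes in short steps, Python scripts to look and compute and a tool call to move; the robot and the scene stay as the last step left them, time stands still between calls to the robot, and variables do not carry over. Pictures are saved under pics/ and viewed, and the job is handed in when it is done.

Besides the shell and the picture viewer there is one more tool, called as name(argument=value, ...) on one line, values as JSON. jog_arm: Moves the arm, as the interface text tells. Its arguments: {"type":"object","properties":{"commands":{"type":"array","items":{"type":"number"}},"squeeze":{"type":"number"}},"required":["commands"]}

```bash
mkdir -p pics; ls
python3 - <<'E'
from rig import status, eyes, workorder, bot
import cv2, numpy as np
for n in ("top","side"):
    p,d=eyes.camera(n); cv2.imwrite(f"pics/{n}0.png",p); np.savez(f"{n}0.npz",p=p,d=d)
    c=eyes.get_calibration(n); R=cv2.Rodrigues(np.array(c["rvec"]))[0]; print(n,c["mtx"],-R.T@np.array(c["tvec"]).ravel(),R)
print(status.sense(), bot.tip_extent)
E
```

```text
pics
top [[482.96963033   0.         322.62745909]
 [  0.         482.96963033 233.50756077]
 [  0.           0.           1.        ]] [0.2955812  0.05957374 1.48409075] [[ 0.01640149 -0.99975171 -0.01508372]
 [-0.99054829 -0.01419215 -0.13642822]
 [ 0.13618027  0.01717877 -0.99053512]]
side [[499.14494449   0.         324.71915806]
 [  0.         499.14494449 242.93684161]
 [  0.           0.           1.        ]] [-0.06148864  0.90599607  0.98548949] [[-0.83912811 -0.54364064 -0.0178571 ]
 [-0.35291465  0.56913025 -0.74265874]
 [ 0.41390249 -0.61688379 -0.66943194]]
{'time_s': 0.1, 'joint_pos': array([-1.33661341e+00,  4.91439894e-01,  1.55937347e+00, -4.29487349e-07,
        1.09170170e+00, -1.05639279e-01]), 'joint_vel': array([ 0.00013663, -0.00101812, -0.00075535,  0.00082327, -0.00099619,
       -0.0002386 ]), 'joint_efforts': array([ 1.54345937e-03, -6.13620973e+01, -2.58607221e+01,  6.93606469e-02,
        4.70574643e-02, -2.94678978e-05]), 'position': array([ 0.20827948, -0.58907753,  0.23916225]), 'ee_rot': array([-3.09544582e+00, -5.31071416e-01,  9.36304198e-05]), 'force': array([-0.16050834, -0.20516965, -0.63649531]), 'wrist_torque': array([ 0.00938441, -0.0244661 , -0.00248836]), 'opening': 0.9980126941451639} 0.025
```

View pics/top0.png

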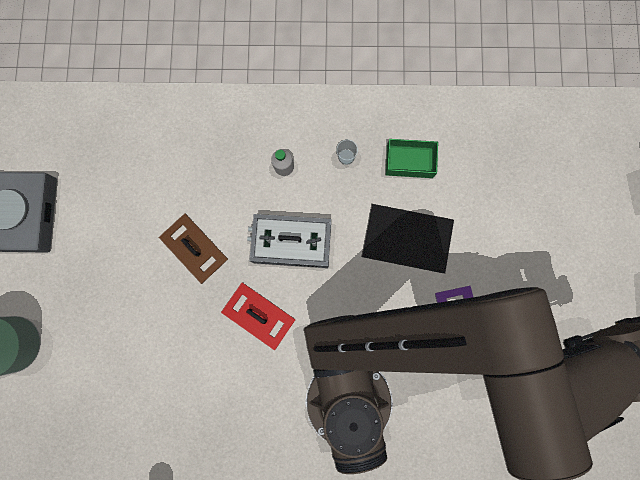

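View pics/side0.png

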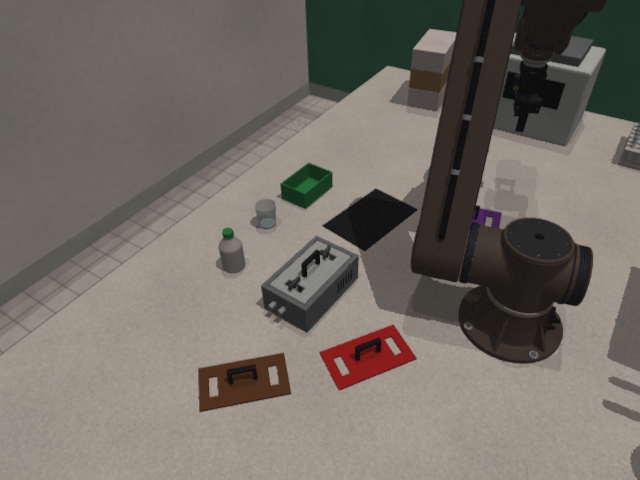

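Top view: pump with light cover at about (291,240), wings at (266,238) and (314,241), handle (290,237), black mat at (408,238) partly in arm shadow; red, brown and purple plates are decoys. Measuring now.

```bash
cat > h.py <<'E'
import cv2, numpy as np
from rig import status, eyes, workorder, bot
from scipy.spatial.transform import Rotation as Ro
def cal(n):
    c=eyes.get_calibration(n); R=cv2.Rodrigues(np.array(c["rvec"]))[0]; return np.array(c["mtx"]),R,np.array(c["tvec"]).ravel()
def ray(n,uv,z):
    K,R,t=cal(n); uv=np.atleast_2d(np.float64(uv))
    d=np.c_[(uv-[K[0,2],K[1,2]])/[K[0,0],K[1,1]],np.ones(len(uv))]@R; o=-R.T@t
    s=(z-o[2])/d[:,2]; return (o+d*s[:,None])
def proj(n,P):
    K,R,t=cal(n); return cv2.projectPoints(np.float64(np.atleast_2d(P)),cv2.Rodrigues(R)[0],t,K,None)[0][:,0]
def world(n,d):
    K,R,t=cal(n); v,u=np.mgrid[:480,:640]
    c=np.stack([(u-K[0,2])/K[0,0]*d,(v-K[1,2])/K[1,1]*d,d],-1); return (c-t)@R
def tcp():
    s=status.sense(); return s,Ro.from_rotvec(s["ee_rot"])
E
python3 - <<'E'
from h import *
for n,(u0,v0,u1,v1) in {"top":(240,190,470,290),"side":(250,170,430,340)}.items():
    f=np.load(n+"0.npz"); p,d=f["p"],f["d"]
    c=p[v0:v1,u0:u1]; k=min(800/c.shape[1],600/c.shape[0]); cv2.imwrite(f"pics/{n}0z.png",cv2.resize(c,None,fx=k,fy=k,interpolation=cv2.INTER_CUBIC)); print(n,k)
f=np.load("top0.npz"); p,d=f["p"],f["d"]; W=world("top",d)
hsv=cv2.cvtColor(p,cv2.COLOR_BGR2HSV)
print(hsv[250,290],hsv[262,256],hsv[240,400],hsv[238,290],hsv[200,420])
print(W[250,290],W[240,380],W[217,290],W[300,280])
E
```

```text
top 3.4782608695652173
side 3.5294117647058822
[ 75   5 197] [98 23 45] [100  22  35] [105  29  53] [ 13  18 201]
[0.43802893 0.17808429 0.08535383] [ 0.48218277 -0.09258304 -0.00222946] [0.53661722 0.18114584 0.07885078] [ 0.29316274  0.21212609 -0.00213163]
```

Run:
```python
from h import *
f=np.load("top0.npz"); p,d=f["p"],f["d"]; W=world("top",d); g=p.max(2)
def rect(n,m,z,k=3):
    cs=cv2.findContours(m.astype(np.uint8),cv2.RETR_EXTERNAL,cv2.CHAIN_APPROX_NONE)[0]
    c=max(cs,key=cv2.contourArea)[:,0]; P=ray(n,c,z)[:,:2]
    r=cv2.minAreaRect((P*1000).astype(np.float32)); return r
mat=(g<60); mat[:, :350]=0; mat[:195]=0; mat[280:]=0; mat[:,460:]=0
print("mat",rect("top",mat,.004))
m2=(W[...,2]>.07)&(W[...,2]<.125); m2[:,:240]=0;m2[:,340:]=0;m2[:200]=0;m2[275:]=0
print("housing depth",rect("top",m2,.085))
hsv=cv2.cvtColor(p,cv2.COLOR_BGR2HSV)
cv=np.zeros_like(m2); cv[200:275,240:340]=g[200:275,240:340]>165
print("cover", rect("top",cv,.085), cv.sum(), m2.sum())
h=(W[...,2]>.115)&m2; print("handle",rect("top",h,.13),h.sum())
vis=p.copy(); vis[cv]=(0,0,255); vis[mat]=(255,0,0); vis[h]=(0,255,255)
cv2.imwrite("pics/vis.png",cv2.resize(vis[190:290,240:470],None,fx=3.4,fy=3.4,interpolation=cv2.INTER_NEAREST))
```

```text
mat ((489.5025634765625, -176.27304077148438), (258.8544921875, 169.5365447998047), 79.52752685546875)
housing depth ((468.61285400390625, 178.8848419189453), (229.77346801757812, 140.82894897460938), 87.10966491699219)
cover ((477.19464111328125, 182.18209838867188), (218.61000061035156, 292.9748840332031), 0.7593258023262024) 5086 3484
handle ((462.1360168457031, 158.04660034179688), (0.0, 0.0), 0.0) 8
```

View pics/top0z.png

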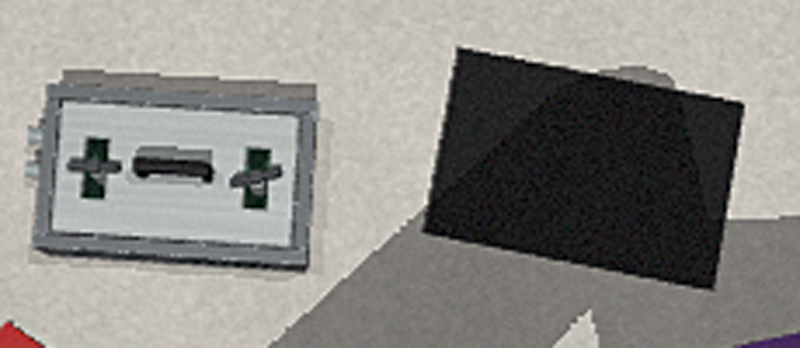

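View pics/side0z.png

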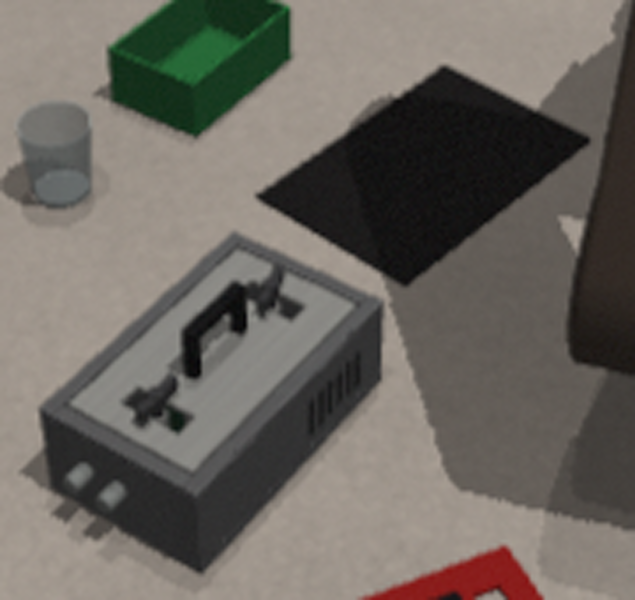

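View pics/vis.png

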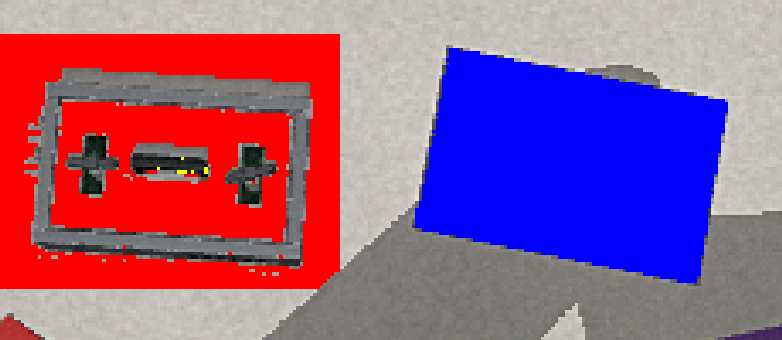

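Crops show the pump's wings nearly across the slots, right one (image) turned slightly anticlockwise; the mat mask fits 259x170 mm and housing outline 230x141 mm. Now the cover, handle and wing angles, both views.

Run:
```python
from h import *
f=np.load("top0.npz"); p=f["p"]; g=p.max(2)
R=(205,272,246,335)
m=np.zeros((480,640),np.uint8); m[R[0]:R[1],R[2]:R[3]]=g[R[0]:R[1],R[2]:R[3]]>165
n,l,s,c=cv2.connectedComponentsWithStats(m,connectivity=4)
i=l[252,290]; cov=(l==i).astype(np.uint8); print("cov stats",s[i])
cc=max(cv2.findContours(cov,cv2.RETR_EXTERNAL,cv2.CHAIN_APPROX_NONE)[0],key=cv2.contourArea)
print("cover",cv2.minAreaRect((ray("top",cc[:,0],.085)[:,:2]*1000).astype(np.float32)))
fill=cv2.drawContours(np.zeros_like(cov),[cc],-1,1,-1)
hole=fill*(cov==0)
b=p.astype(int)
for nm,(u0,u1,z) in {"L":(257,277,.098),"R":(304,324,.098),"H":(277,303,.131)}.items():
    print(nm); 
    sub=p[228:252,u0:u1]; 
    cv2.imwrite(f"pics/t{nm}.png",cv2.resize(sub,None,fx=20,fy=20,interpolation=cv2.INTER_NEAREST))
# side crops
q=np.load("side0.npz")["p"]
cv2.imwrite("pics/sz.png",cv2.resize(q[240:310,275:345],None,fx=8,fy=8,interpolation=cv2.INTER_CUBIC))
a=np.hstack([cv2.resize(p[228:252,u0:u0+24],None,fx=16,fy=16,interpolation=cv2.INTER_CUBIC) for u0 in (255,302)]); cv2.imwrite("pics/LR.png",a)
C=np.array([.4686,.1789]);y=-np.deg2rad(2.9); Y=np.array([-np.sin(y),np.cos(y)])
for k in (68,-68): 
    P=np.r_[C+Y*k/1000,.095]; print(P,proj("top",P),proj("side",P))
P=np.r_[C,.131];print(proj("top",P),proj("side",P))
```

```text
cov stats [ 255  220   71   41 1930]
cover ((469.2777099609375, 179.03469848632812), (199.2168426513672, 109.23954010009766), 87.1717300415039)
L
R
H
[0.47204032 0.24681292 0.095     ] [[266.40479224 237.6594235 ]] [[294.76091473 282.86488766]]
[0.46515968 0.11098708 0.095     ] [[313.08253831 240.68553309]] [[327.08199496 251.73880935]]
[[288.66522706 237.58192329]] [[310.9219607  256.50501689]]
```

View pics/LR.png

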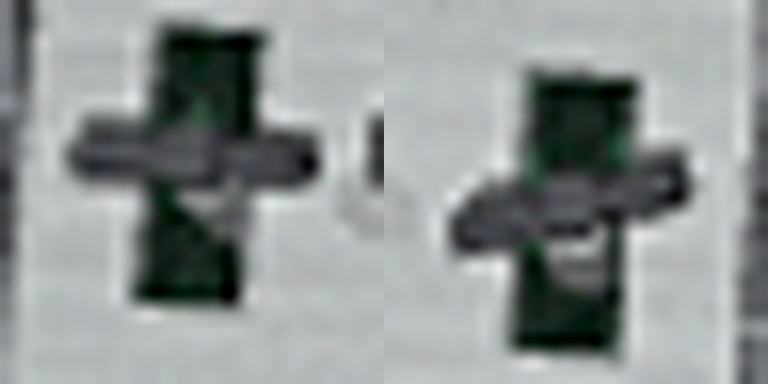

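View pics/sz.png

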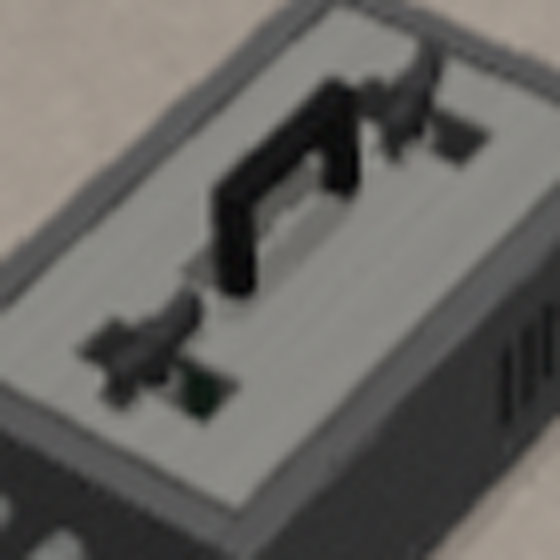

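jog_arm(commands=[0.0388,-0.0222,0,0,0,0,0.06,0.0388,-0.0222,0,0,0,0,0.06,0.0388,-0.0222,0,0,0,0,0.06,0.0388,-0.0222,0,0,0,0,0.06,0.0388,-0.0222,0,0,0,0,0.06,0.0388,-0.0222,0,0,0,0,0.06,0.0388,-0.0222,0,0,0,0,0.06,0.0388,-0.0222,0,0,0,0,0.06,0.0388,-0.0222,0,0,0,0,0.06,0.0388,-0.0222,0,0,0,0,0.06], squeeze=15)

```text
time_s: 1.1
position: [0.5011, -0.249, 0.2395]
ee_rot: [-3.096, -0.531, 0.0]
force: [0.5, -0.2, 0.2]
opening: 0.634
```

jog_arm(commands=[0.011,-0.044,0,0,0,0,0.06,0.011,-0.044,0,0,0,0,0.06,0.011,-0.044,0,0,0,0,0.06,0.011,-0.044,0,0,0,0,0.06,0.011,-0.044,0,0,0,0,0.06,0.011,-0.044,0,0,0,0,0.06,0.011,-0.044,0,0,0,0,0.06,0.011,-0.044,0,0,0,0,0.06,0,0,0,0,0,0,0.06])

```text
time_s: 2.0
position: [0.4648, 0.1146, 0.2395]
ee_rot: [-3.095, -0.538, 0.0]
force: [-0.4, -0.0, -0.2]
opening: 0.631
```

jog_arm(commands=[0,0,0,0,0,-0.148,0.06,0,0,0,0,0,-0.148,0.06,0,0,0,0,0,-0.148,0.06,0,0,0,0,0,-0.148,0.06,0,0,0,0,0,-0.148,0.06,0,0,0,0,0,-0.148,0.06,0,0,0,0,0,-0.148,0.06,0,0,0,0,0,-0.148,0.06,0,0,0,0,0,-0.148,0.06,0,0,0,0,0,-0.148,0.06])

```text
time_s: 3.0
position: [0.4658, 0.11, 0.2394]
ee_rot: [-1.921, -2.485, 0.001]
force: [-0.4, -0.1, -0.4]
opening: 0.63
```

```bash
cat >> h.py <<'E'
def togo(P,yawdeg):
    s,r=tcp(); M=r.as_matrix(); d=M.T@(np.array(P)-s["position"])
    t=Ro.from_euler("z",yawdeg,degrees=True)*Ro.from_euler("x",180,degrees=True)
    print("shift tool",d.round(4),"turn",(r.inv()*t).as_rotvec().round(4),"yaw now",np.degrees(np.arctan2(M[1,0],M[0,0])).round(2),"pos",s["position"].round(4),"j6",s["joint_pos"][5].round(3),"F",s["force"].round(1),"open",s["opening"],"t",s["time_s"])
E
python3 - <<'E'
from h import *
for a,o in (((72,155,318,158),255),((455-384,230,685-384,175),302)):
    e=np.array(a,float).reshape(2,2); e=(e+.5)/16-.5+[o,228]
    P=ray("top",e,.102); d=P[0]-P[1]; print(P.mean(0),np.hypot(*d[:2]),np.degrees(np.arctan2(d[1],d[0])))
togo([.4652,.111,.105],104.3)
E
```

```text
[0.47217507 0.24499879 0.102     ] 0.044545060471674024 90.12473458331763
[0.46575647 0.11053753 0.102     ] 0.042621683850799924 104.3879232831109
shift tool [ 0.0011 -0.0003  0.1344] turn [-0.0004  0.0001  0.0051] yaw now 104.59 pos [0.4658 0.11   0.2394] j6 -0.161 F [-0.4 -0.1 -0.4] open 0.6299376708859447 t 3.0
```

jog_arm(commands=[0.001,0,0.04,0,0,0.005,0.04,0,0,0.04,0,0,0,0.04,0,0,0.03,0,0,0,0.04,0,0,0.01,0,0,0,0.04,0,0,0.006,0,0,0,0.04,0,0,0,0,0,0,0.04])

```text
time_s: 3.6
position: [0.4659, 0.1114, 0.1139]
ee_rot: [1.935, 2.475, 0.0]
force: [0.8, -0.4, -0.9]
opening: 0.421
```

jog_arm(commands=[0,0,0,0,0,0,0.0,0,0,0,0,0,0,0.0,0,0,0,0,0,0,0.0,0,0,0,0,0,0,0.0,0,0,0,0,0,0,0.0])

```text
time_s: 4.1
position: [0.4674, 0.1119, 0.1143]
ee_rot: [1.933, 2.472, 0.006]
force: [6.3, 3.5, -0.9]
opening: 0.13
```

Run:
```python
from h import *
togo([.4652,.111,.114],104.3)
p,d=eyes.camera("side"); cv2.imwrite("pics/s1.png",cv2.resize(p[200:310,260:400],None,fx=5,fy=5,interpolation=cv2.INTER_CUBIC))
togo([.4652,.111,.114],104.3)
```

```text
shift tool [-0.0003 -0.0024  0.0003] turn [ 0.005   0.0005 -0.0057] yaw now 103.97 pos [0.4674 0.1119 0.1143] j6 -0.147 F [ 6.3  3.5 -0.9] open 0.12986124349135444 t 4.1
shift tool [-0.0003 -0.0024  0.0003] turn [ 0.0049  0.0005 -0.0057] yaw now 103.97 pos [0.4674 0.1119 0.1143] j6 -0.147 F [ 6.6  2.6 -0.6] open 0.1306072346580105 t 4.15
```

View pics/s1.png

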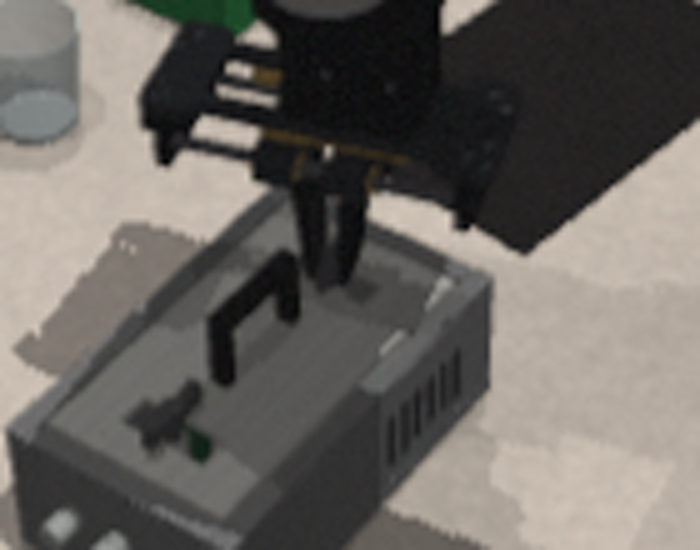

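The fingers hold the wing's hub (about 12 mm); the other wing and the handle are clear. Recentre slightly and turn.

jog_arm(commands=[0,0.002,0,0,0,0,0.0,0,0,0,0,0,-0.07,0.0,0,0,0,0,0,-0.14,0.0,0,0,0,0,0,-0.14,0.0,0,0,0,0,0,-0.14,0.0,0,0,0,0,0,-0.14,0.0], squeeze=20)

```text
time_s: 4.75
position: [0.467, 0.1116, 0.1142]
ee_rot: [-1.063, -2.955, 0.002]
force: [-3.7, -6.1, 10.1]
opening: 0.129
```

Run:
```python
from h import *
togo([.4652,.111,.114],178.8); print(status.sense()["wrist_torque"].round(3))
```

```text
shift tool [ 0.001  -0.0016  0.0002] turn [-1.000e-03 -6.000e-04 -6.698e-01] yaw now 140.42 pos [0.467  0.1116 0.1142] j6 -0.782 F [-3.7 -6.1 10.1] open 0.12913984474410772 t 4.75
[-1.056  0.638 -0.06 ]
```

jog_arm(commands=[0,0,-0.0008,0,0,-0.13,0.0,0,0,0,0,0,-0.13,0.0,0,0,0,0,0,-0.13,0.0,0,0,0,0,0,-0.13,0.0,0,0,0,0,0,-0.13,0.0,0,0,0,0,0,-0.05,0.0,0,0,0,0,0,0,0.0], squeeze=20)

```text
time_s: 5.45
position: [0.4666, 0.1108, 0.1143]
ee_rot: [0.009, -3.139, 0.003]
force: [-2.9, -13.2, 0.9]
opening: 0.127
```

Run:
```python
from h import *
togo([.4652,.111,.114],178.8); print(status.sense()["wrist_torque"].round(3))
p,d=eyes.camera("side"); cv2.imwrite("pics/s2.png",cv2.resize(p[200:310,260:400],None,fx=5,fy=5,interpolation=cv2.INTER_CUBIC))
```

```text
shift tool [0.0014 0.0002 0.0003] turn [-0.0019 -0.0024  0.0266] yaw now -179.67 pos [0.4666 0.1108 0.1143] j6 -1.478 F [ -2.9 -13.2   0.9] open 0.1266686485995569 t 5.45
[-2.282  0.273 -0.035]
```

View pics/s2.png

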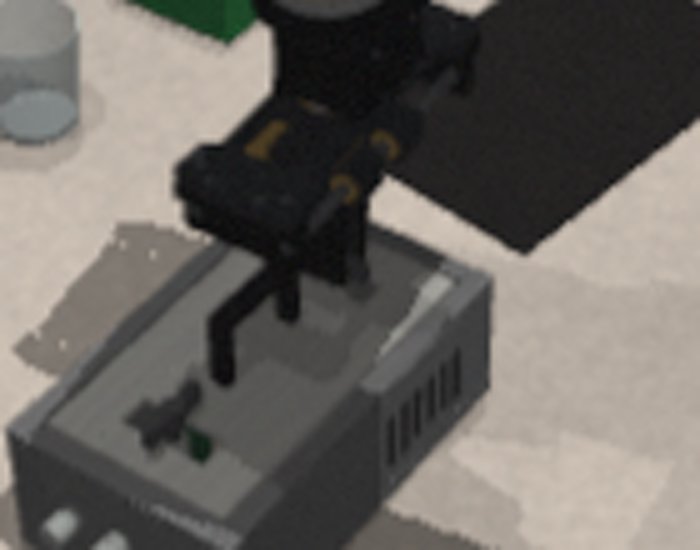

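jog_arm(commands=[0,-0.002,0,0,0,-0.08,0.0,0,0,0,0,0,-0.08,0.0,0,0,0,0,0,0,0.0], squeeze=20)

```text
time_s: 5.8
position: [0.4675, 0.1104, 0.1143]
ee_rot: [-0.26, 3.131, 0.001]
force: [1.4, 5.4, -4.5]
opening: 0.13
```

Run:
```python
from h import *
togo([.4652,.111,.114],178.8); print(status.sense()["wrist_torque"].round(3))
```

```text
shift tool [0.0022 0.001  0.0003] turn [0.0005 0.     0.1865] yaw now -170.51 pos [0.4675 0.1104 0.1143] j6 -1.643 F [ 1.4  5.4 -4.5] open 0.1296898170431745 t 5.8
[ 1.033 -0.344 -0.054]
```

jog_arm(commands=[0,0,0,0,0,0,0.03,0,0,0,0,0,0,0.03,0,0,0,0,0,0,0.03,0,0,-0.02,0,0,0,0.03,0,0,-0.04,0,0,0,0.03,0,0,-0.04,0,0,0,0.03])

```text
time_s: 6.4
position: [0.4671, 0.1099, 0.2154]
ee_rot: [0.256, -3.129, 0.0]
force: [0.8, 0.2, 0.7]
opening: 0.314
```

jog_arm(commands=[0.0,0.04,0,0,0,0.148,0.04,0.0,0.045,0,0,0,0.148,0.04,0.0,0.045,0,0,0,0.148,0.04,0,0,0,0,0,0.148,0.04,0,0,0,0,0,0.148,0.04,0,0,0,0,0,0.148,0.04,0,0,0,0,0,0.148,0.04,0,0,0,0,0,0.148,0.04,0,0,0,0,0,0.148,0.04,0,0,0,0,0,0.148,0.04])

```text
time_s: 7.4
position: [0.4655, 0.2315, 0.2144]
ee_rot: [1.898, 2.503, -0.0]
force: [-0.7, 0.2, -0.6]
opening: 0.419
```

Run:
```python
from h import *
p,d=eyes.camera("top"); cv2.imwrite("pics/t3.png",cv2.resize(p[200:280,240:340],None,fx=7,fy=7,interpolation=cv2.INTER_CUBIC))
p,d=eyes.camera("side"); cv2.imwrite("pics/s3.png",cv2.resize(p[200:310,260:400],None,fx=5,fy=5,interpolation=cv2.INTER_CUBIC))
togo([.4722,.2460,.114],90.1)
```

```text
shift tool [0.0121 0.0104 0.1004] turn [-1.000e-04  2.000e-04  2.752e-01] yaw now 105.87 pos [0.4656 0.2316 0.2145] j6 0.058 F [0.3 0.1 0. ] open 0.4222207629636899 t 7.5
```

View pics/s3.png

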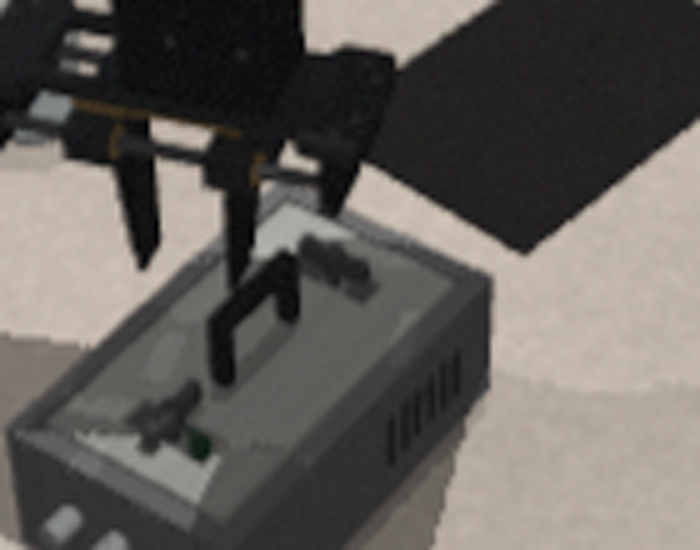

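View pics/t3.png

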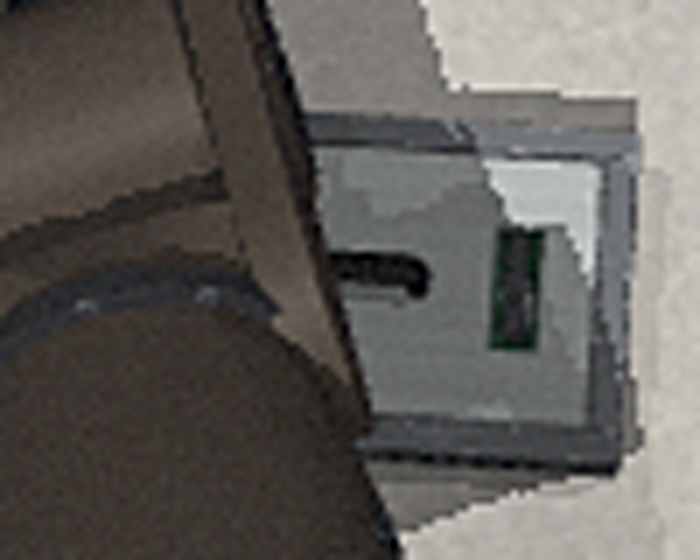

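Screw r's wing now lies along its slot (dark wing inside slot at about (518,290) in the top crop). Now screw l.

jog_arm(commands=[0,0,0,0,0,0.1375,0.04,0,0,0,0,0,0.1375,0.04,0.015,0.0076,0,0,0,0,0.04,0,0,0.04,0,0,0,0.04,0,0,0.04,0,0,0,0.04,0,0,0.0135,0,0,0,0.04,0,0,0.006,0,0,0,0.04,0,0,0,0,0,0,0.04])

```text
time_s: 8.3
position: [0.4731, 0.2466, 0.1146]
ee_rot: [-2.214, -2.229, 0.001]
force: [-0.4, -0.6, 0.1]
opening: 0.417
```

Run:
```python
from h import *
togo([.4732,.2465,.115],90.1)
```

```text
shift tool [-0.0001  0.0001 -0.0004] turn [-0.0008  0.0004  0.0052] yaw now 90.4 pos [0.4731 0.2466 0.1146] j6 0.35 F [-0.4 -0.6  0.1] open 0.4170735819698115 t 8.3
```

jog_arm(commands=[0,0,0,0,0,0,0.0,0,0,0,0,0,0,0.0,0,0,0,0,0,0,0.0,0,0,0,0,0,0,0.0,0,0,0,0,0,0,0.0], squeeze=20)

```text
time_s: 8.8
position: [0.4746, 0.2468, 0.1156]
ee_rot: [2.215, 2.225, 0.005]
force: [5.5, -1.0, 0.4]
opening: 0.129
```

Run:
```python
from h import *
togo([.4732,.2465,.115],90.1)
```

```text
shift tool [-0.0003 -0.0014  0.0006] turn [ 0.0037 -0.0007  0.003 ] yaw now 90.27 pos [0.4746 0.2468 0.1156] j6 0.352 F [ 5.5 -1.   0.4] open 0.12918587611505244 t 8.8
```

jog_arm(commands=[0,0.001,0,0,0,-0.07,0.0,0,0,0,0,0,-0.14,0.0,0,0,0,0,0,-0.14,0.0,0,0,0,0,0,-0.14,0.0,0,0,0,0,0,-0.14,0.0,0,0,0,0,0,-0.14,0.0,0,0,0,0,0,0,0.0])

```text
time_s: 9.5
position: [0.4744, 0.2467, 0.1155]
ee_rot: [1.214, 2.896, 0.001]
force: [0.2, -1.5, 6.3]
opening: 0.129
```

Run:
```python
from h import *
togo([.4732,.2465,.115],178.8); print(status.sense()["wrist_torque"].round(3))
```

```text
shift tool [ 0.0007 -0.001   0.0005] turn [ 6.000e-04  9.000e-04 -7.729e-01] yaw now 134.51 pos [0.4744 0.2467 0.1155] j6 -0.421 F [ 0.2 -1.5  6.3] open 0.12935818260121523 t 9.5
[-0.191 -0.046 -0.01 ]
```

jog_arm(commands=[0,0,0,0,0,-0.139,0.0,0,0,0,0,0,-0.139,0.0,0,0,0,0,0,-0.139,0.0,0,-0.001,0,0,0,-0.139,0.0,0,0,0,0,0,-0.139,0.0,0,0,0,0,0,-0.139,0.0,0,0,0,0,0,-0.139,0.0])

```text
time_s: 10.2
position: [0.4743, 0.2463, 0.1155]
ee_rot: [-0.279, 3.127, 0.001]
force: [-2.5, 1.6, 3.1]
opening: 0.13
```

Run:
```python
from h import *
togo([.4732,.2465,.115],178.8); print(status.sense()["wrist_torque"].round(3))
```

```text
shift tool [0.0011 0.0004 0.0005] turn [0.0009 0.0018 0.199 ] yaw now -169.8 pos [0.4743 0.2463 0.1155] j6 -1.394 F [-2.5  1.6  3.1] open 0.1296781140267648 t 10.2
[ 0.429  0.297 -0.142]
```

jog_arm(commands=[0,0,0,0,0,0,0.03,0,0,0,0,0,0,0.03,0,0,0,0,0,0,0.03,0,0,-0.02,0,0,0,0.03,0,0,-0.04,0,0,0,0.03,0,0,-0.04,0,0,0,0.03,0,-0.0,-0.03,0,0,0,0.05])

```text
time_s: 10.9
position: [0.4738, 0.2457, 0.2471]
ee_rot: [-0.272, 3.129, 0.0]
force: [-0.6, 1.2, -0.7]
opening: 0.354
```

jog_arm(commands=[0,-0.045,0,0,0,0,0.05,0,-0.045,0,0,0,0,0.05,0,-0.045,0,0,0,0,0.05,0,-0.045,0,0,0,0,0.05,0,-0.045,0,0,0,0,0.05,0,-0.045,0,0,0,0,0.05,0,-0.045,0,0,0,0,0.05,0,-0.045,0,0,0,0,0.05])

```text
time_s: 11.7
position: [0.5369, -0.1106, 0.2449]
ee_rot: [0.272, -3.13, -0.0]
force: [0.5, 1.0, 0.2]
opening: 0.529
```

Run:
```python
from h import *
p,d=eyes.camera("top"); cv2.imwrite("pics/t4.png",cv2.resize(p[210:270,245:340],None,fx=8,fy=8,interpolation=cv2.INTER_CUBIC)); np.savez("top4.npz",p=p,d=d)
p,d=eyes.camera("side"); cv2.imwrite("pics/s4.png",cv2.resize(p[230:310,265:360],None,fx=7,fy=7,interpolation=cv2.INTER_CUBIC))
togo([.4695,.179,.2],87.1)
```

```text
shift tool [0.0178 0.2994 0.0443] turn [-7.0000e-04  6.0000e-04  1.7908e+00] yaw now -170.3 pos [ 0.5375 -0.1131  0.2445] j6 -2.067 F [0.1 0.5 0.7] open 0.5303921659598377 t 11.8
```

View pics/s4.png

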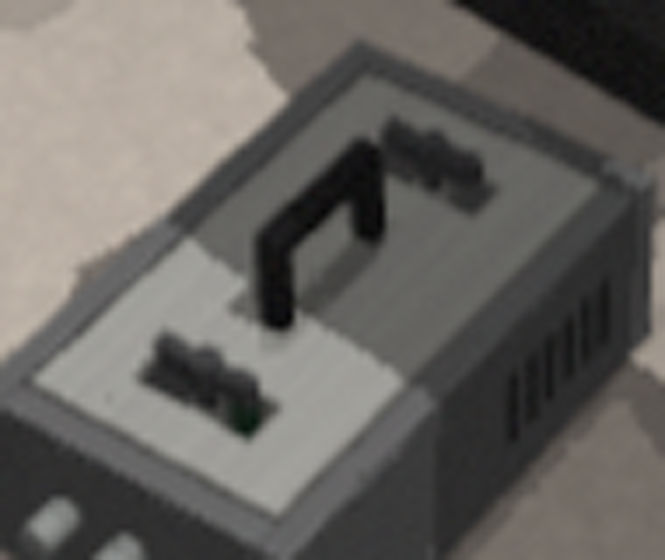

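View pics/t4.png

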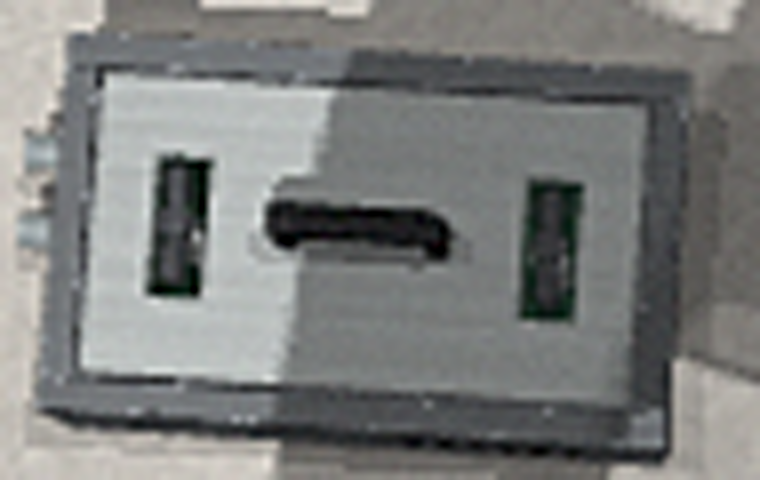

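Both wings lie in their slots, (180,225) and (550,248) in the top crop. Check their angles in numbers against the stop.

Run:
```python
from h import *
p=np.load("top4.npz")["p"]
q=p[210:270,245:340].astype(int)
ims=[]
for nm,(u0,u1,v0,v1) in {"L":(262,274,228,248),"R":(308,320,231,251)}.items():
    s=cv2.resize(p[v0:v1,u0:u1],None,fx=25,fy=25,interpolation=cv2.INTER_CUBIC).astype(float)
    ims.append(np.clip(s*2.2,0,255).astype(np.uint8))
    g=s.min(2); wgt=(s[...,2]>38)&(s[...,2]<110)&(s.max(2)-s.min(2)<25)
    n,l,st,c=cv2.connectedComponentsWithStats(wgt.astype(np.uint8)); 
    for i in np.argsort(-st[1:,4])[:3]+1:
        v,u=np.nonzero(l==i); P=ray("top",np.c_[(u+.5)/25-.5+u0,(v+.5)/25-.5+v0],.1)[:,:2]*1000
        e,E=np.linalg.eigh(np.cov(P.T)); a=np.degrees(np.arctan2(E[1,1],E[0,1])); print(nm,st[i,4],P.mean(0).round(1),np.sqrt(e*12).round(1),(a+90)%180-90)
cv2.imwrite("pics/w4.png",np.hstack(ims))
```

```text
L 47476 [470.5 245.6] [18.9 46.8] -1.4338591993169416
R 55874 [463.9 110.3] [23.4 51.2] -0.2744285518353422
```

View pics/w4.png

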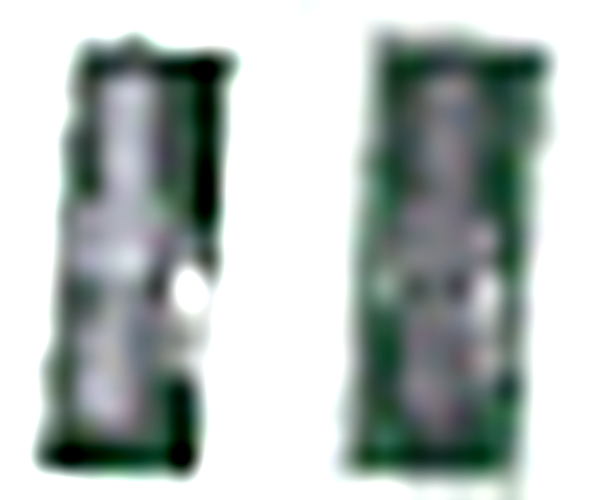

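Run:
```python
from h import *
for nm,e,o in (("L",[[130,90],[100,420]],(262,228)),("R",[[147,90],[135,430]],(308,231)),("slotL",[[157,60],[122,460]],(262,228)),("slotR",[[162,55],[130,460]],(308,231))):
    P=ray("top",(np.array(e)+.5)/25-.5+o,.1 if len(nm)==1 else .085); d=P[0]-P[1]; print(nm,P.mean(0),np.degrees(np.arctan2(d[1],d[0])))
```

```text
L [0.47125242 0.24695706 0.1       ] -3.3124967279774507
R [0.4639087  0.11056461 0.1       ] -0.9146213221613613
slotL [0.47262505 0.24609529 0.085     ] -3.1353340768121405
slotR [0.46605138 0.11053617 0.085     ] -3.39825478962783
```

jog_arm(commands=[0.0,0.04,0,0,0,0,0.05,0,0.045,0,0,0,0,0.05,0,0.045,0,0,0,0.149,0.05,0,0,0,0,0,0.149,0.05,0,0,0,0,0,0.149,0.05,0,0,0,0,0,0.149,0.05,0,0,0,0,0,0.149,0.05,0,0,0,0,0,0.149,0.05,0,0,0,0,0,0.149,0.05,0,0,0,0,0,0.149,0.05])

```text
time_s: 12.8
position: [0.5143, 0.0175, 0.2448]
ee_rot: [-1.528, -2.744, 0.0]
force: [0.1, -0.4, 0.0]
opening: 0.53
```

jog_arm(commands=[0,0,0,0,0,0.149,0.05,0,0,0,0,0,0.149,0.05,0,0,0,0,0,0.149,0.05,0,0,0,0,0,0.149,0.05,0,0,0,0,0,0,0.05])

```text
time_s: 13.3
position: [0.5144, 0.0175, 0.2448]
ee_rot: [-2.262, -2.18, 0.0]
force: [0.4, -0.2, 0.8]
opening: 0.53
```

Run:
```python
from h import *
togo([.4705,.179,.132],87.1)
```

```text
shift tool [ 0.1598 -0.0497  0.1128] turn [-0.0004  0.      0.0139] yaw now 87.89 pos [0.5144 0.0175 0.2448] j6 -0.058 F [ 0.4 -0.2  0.8] open 0.5299742508498317 t 13.3
```

jog_arm(commands=[0.04,-0.0124,0,0,0,0,0.05,0.04,-0.0124,0,0,0,0,0.05,0.04,-0.0124,0,0,0,0,0.05,0.04,-0.0125,0,0,0,0.014,0.05,0,0,0.04,0,0,0,0.04,0,0,0.04,0,0,0,0.04,0,0,0.023,0,0,0,0.04,0,0,0.01,0,0,0,0.04,0,0,0,0,0,0,0.04], squeeze=20)

```text
time_s: 14.2
position: [0.4699, 0.1786, 0.1312]
ee_rot: [-2.27, -2.17, 0.003]
force: [0.2, 0.1, 0.8]
opening: 0.415
```

Run:
```python
from h import *
togo([.4705,.179,.132],87.1)
p,d=eyes.camera("side"); cv2.imwrite("pics/s5.png",cv2.resize(p[200:310,260:400],None,fx=5,fy=5,interpolation=cv2.INTER_CUBIC))
```

```text
shift tool [ 0.0005  0.0006 -0.0008] turn [-0.0019  0.0006  0.0058] yaw now 87.43 pos [0.4699 0.1786 0.1312] j6 0.277 F [0.2 0.1 0.8] open 0.4151563658326005 t 14.2
```

View pics/s5.png

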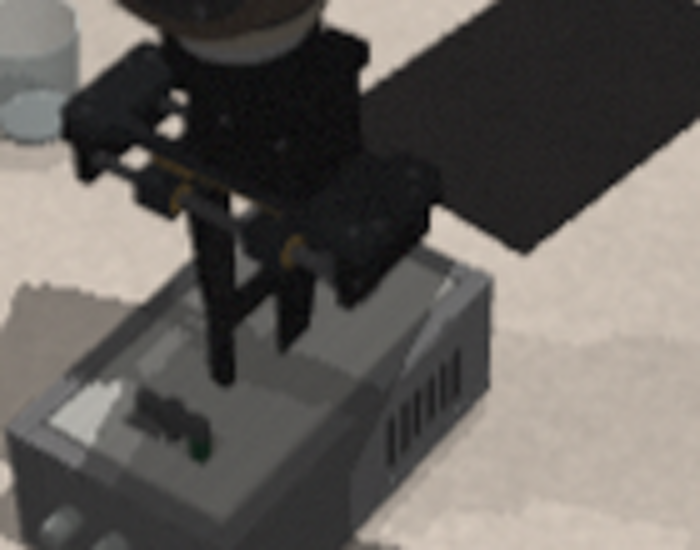

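The fingers straddle the handle bar (around (245,310)). Close.

jog_arm(commands=[0,0.0006,0,0,0,0.006,0.0,0,0,0,0,0,0,0.0,0,0,0,0,0,0,0.0,0,0,0,0,0,0,0.0,0,0,0,0,0,0,0.0,0,0,0,0,0,0,0.0], squeeze=30)

```text
time_s: 14.85
position: [0.4711, 0.1785, 0.1324]
ee_rot: [2.279, 2.162, 0.001]
force: [-1.2, -1.1, 6.6]
opening: 0.126
```

Run:
```python
from h import *
togo([.4705,.179,.132],87.1)
```

```text
shift tool [ 0.0004 -0.0006  0.0004] turn [ 0.0008 -0.0001 -0.0018] yaw now 87.0 pos [0.4711 0.1785 0.1324] j6 0.284 F [-1.2 -1.1  6.6] open 0.12550334794003826 t 14.85
```

Gripped (12 mm). Lift slowly straight up.

jog_arm(commands=[0,0,-0.003,0,0,0,0,0,0,-0.005,0,0,0,0,0,0,-0.008,0,0,0,0,0,0,-0.012,0,0,0,0,0,0,-0.015,0,0,0,0,0,0,-0.02,0,0,0,0,0,0,-0.03,0,0,0,0,0,0,-0.03,0,0,0,0])

```text
time_s: 15.65
position: [0.4705, 0.1784, 0.2567]
ee_rot: [-2.279, -2.162, 0.0]
force: [0.5, 0.8, -3.8]
opening: 0.125
```

Run:
```python
from h import *
togo([.489,-.176,.2],79.5)
for n in ("top","side"):
    p,d=eyes.camera(n); cv2.imwrite(f"pics/{n}6.png",p); np.savez(n+"6.npz",p=p,d=d)
```

```text
shift tool [-0.353   0.0371  0.0568] turn [-0.0002  0.0002  0.1306] yaw now 86.99 pos [0.4705 0.1784 0.2567] j6 0.284 F [ 0.5  0.8 -3.8] open 0.12543647365011484 t 15.65
```

View pics/side6.png

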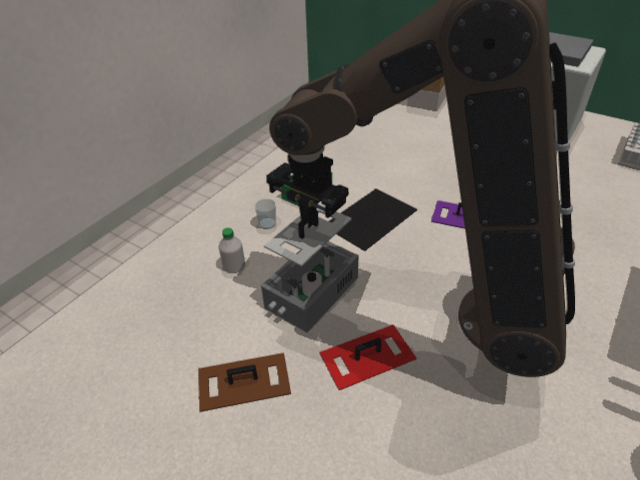

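View pics/top6.png

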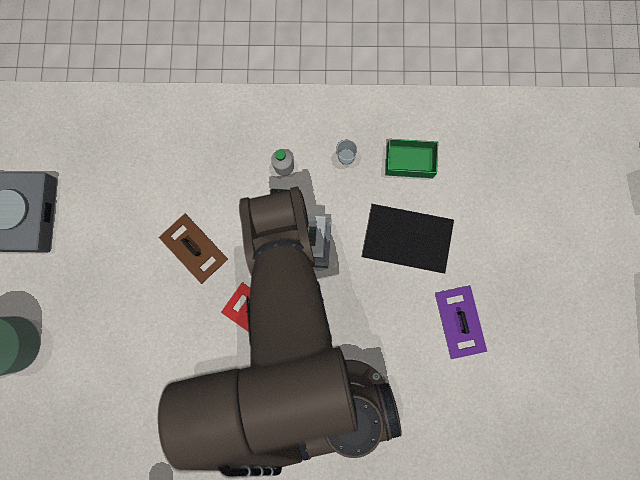

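Run:
```python
from h import *
p=np.load("top6.npz")["p"]; m=(p.max(2)<60).astype(np.uint8); m[:,:350]=0; m[:195]=0; m[283:]=0; m[:,465:]=0
c=max(cv2.findContours(m,0,1)[0],key=cv2.contourArea)[:,0]
print(cv2.minAreaRect((ray("top",c,.004)[:,:2]*1000).astype(np.float32)))
q=np.load("side0.npz")["p"]
m=(q.max(2)<45).astype(np.uint8); m[:,:322]=0;m[:188]=0;m[250:]=0;m[:,417:]=0
n,l,s,cc=cv2.connectedComponentsWithStats(m); i=1+np.argmax(s[1:,4]); print(s[i])
c=max(cv2.findContours((l==i).astype(np.uint8),0,1)[0],key=cv2.contourArea)[:,0]
print(cv2.minAreaRect((ray("side",c,.004)[:,:2]*1000).astype(np.float32)))
q=np.load("side0.npz")["p"]; g=q.max(2)
# cover in side view
for th in (110,125,140):
    m=(g>th).astype(np.uint8); 
    n,l,s,cc=cv2.connectedComponentsWithStats(m,connectivity=4); i=l[285,320]; print(th,s[i])
    if s[i][4]<5000:
        c=max(cv2.findContours((l==i).astype(np.uint8),0,1)[0],key=cv2.contourArea)[:,0]
        print(cv2.minAreaRect((ray("side",c,.085)[:,:2]*1000).astype(np.float32)))
```

```text
((489.4048156738281, -176.97828674316406), (257.2630920410156, 169.85157775878906), 79.59185028076172)
[ 323  189   94   61 2838]
((489.447509765625, -173.04312133789062), (256.93841552734375, 167.4711456298828), 79.65137481689453)
110 [ 270  241   80   62 1686]
((470.5893859863281, 179.35020446777344), (198.63912963867188, 109.25505065917969), 87.11412811279297)
125 [ 271  241   79   62 1486]
((470.4940185546875, 179.9101104736328), (195.99288940429688, 106.28076171875), 87.16952514648438)
140 [     0      0    640    480 163821]
```

Both views agree on the mat (about (0.4895, -0.176), yaw -10.4°). Carry over.

jog_arm(commands=[-0.02,0.002,0,0,0,0,0,-0.035,0.0037,0,0,0,0,0,-0.04,0.0043,0,0,0,0,0,-0.04,0.0043,0,0,0,0,0,-0.04,0.0043,0,0,0,0,0,-0.04,0.0043,0,0,0,0,0,-0.04,0.0043,0,0,0,0,0,-0.04,0.0043,0,0,0,0,0,-0.035,0.0037,0,0,0,0,0,-0.022,0.002,0,0,0,0,0])

```text
time_s: 16.75
position: [0.489, -0.1772, 0.2542]
ee_rot: [-2.28, -2.16, 0.001]
force: [0.2, 0.4, -3.4]
opening: 0.123
```

jog_arm(commands=[0,0,0.02,0,0,0.065,0,0,0,0.04,0,0,0.065,0,0,0,0.04,0,0,0,0,0,0,0.03,0,0,0,0,0,0,0.02,0,0,0,0,0,0,0,0,0,0,0,0,0,0,0,0,0,0])

```text
time_s: 17.45
position: [0.4894, -0.1749, 0.105]
ee_rot: [-2.414, -2.009, 0.001]
force: [1.0, -0.3, -3.9]
opening: 0.126
```

Run:
```python
from h import *
togo([.4904,-.1765,.056],79.6)
for n in ("top","side"):
    p,d=eyes.camera(n); cv2.imwrite(f"pics/{n}7.png",p); np.savez(n+"7.npz",p=p,d=d)
```

```text
shift tool [-0.0014  0.0013  0.049 ] turn [-0.0008 -0.0001 -0.001 ] yaw now 79.54 pos [ 0.4894 -0.1749  0.105 ] j6 -0.288 F [ 1.  -0.3 -3.9] open 0.12572839997918803 t 17.45
```

View pics/side7.png

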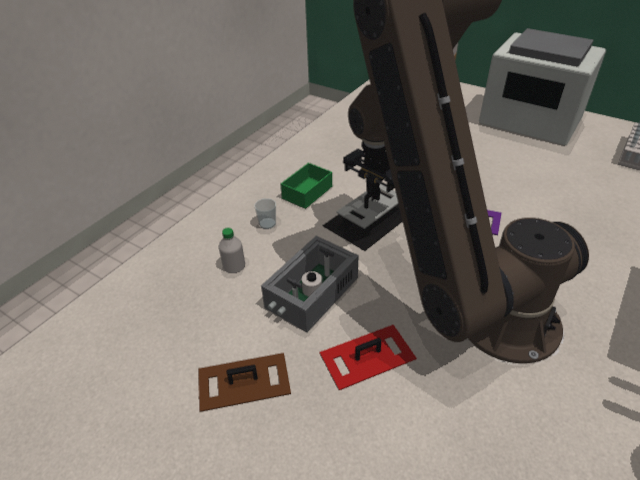

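The plate hangs level above the mat, around (370,208). Lower gently.

jog_arm(commands=[-0.0014,0.0013,0.015,0,0,0,0,0,0,0.015,0,0,0,0,0,0,0.008,0,0,0,0,0,0,0.004,0,0,0,0,0,0,0.002,0,0,0,0,0,0,0,0,0,0,0])

```text
time_s: 18.15
position: [0.4907, -0.1766, 0.0613]
ee_rot: [2.414, 2.009, 0.0]
force: [0.0, -0.5, -4.2]
opening: 0.12
```

Run:
```python
from h import *
togo([.4904,-.1765,.056],79.6)
```

```text
shift tool [ 0.0001 -0.0003  0.0053] turn [ 0.0006  0.0002 -0.001 ] yaw now 79.54 pos [ 0.4907 -0.1766  0.0613] j6 -0.29 F [ 0.  -0.5 -4.2] open 0.12001181837757002 t 18.15
```

jog_arm(commands=[0,0,0.001,0,0,0,0,0,0,0.001,0,0,0,0,0,0,0.001,0,0,0,0,0,0,0.001,0,0,0,0,0,0,0.0005,0,0,0,0,0,0,0,0,0,0,0])

```text
time_s: 18.75
position: [0.4905, -0.1766, 0.0564]
ee_rot: [2.415, 2.01, -0.0]
force: [0.5, -0.3, -3.1]
opening: 0.124
```

jog_arm(commands=[0,0,0.0005,0,0,0,0,0,0,0.0005,0,0,0,0,0,0,0,0,0,0,0])

```text
time_s: 19.05
position: [0.4905, -0.1766, 0.0564]
ee_rot: [2.414, 2.009, 0.0]
force: [-4.1, 1.4, 11.2]
opening: 0.122
```

Contact made. Ease slightly, release, rise and check.

jog_arm(commands=[0,0,-0.0005,0,0,0,0,0,0,0,0,0,0,0.03,0,0,0,0,0,0,0.035,0,0,0,0,0,0,0.035,0,0,-0.01,0,0,0,0.035,0,0,-0.03,0,0,0,0.04,0,0,-0.05,0,0,0,0.04,0,0,-0.05,0,0,0,0.04,0,0,-0.05,0,0,0,0.04])

```text
time_s: 19.95
position: [0.4901, -0.1763, 0.2487]
ee_rot: [2.414, 2.009, 0.0]
force: [0.7, 0.1, 0.1]
opening: 0.418
```

jog_arm(commands=[-0.045,0,0,0,0,0,0.04,-0.045,0,0,0,0,0,0.04,-0.045,0,0,0,0,0,0.04,-0.045,0,0,0,0,0,0.04,-0.045,0,0,0,0,0,0.04,-0.045,0,0,0,0,0,0.04,-0.045,-0.03,0,0,0,0,0.04,-0.045,-0.03,0,0,0,0,0.04,0,0,0,0,0,0,0.04])

```text
time_s: 20.85
position: [0.3679, -0.5174, 0.2463]
ee_rot: [2.419, 2.004, -0.002]
force: [-0.0, -0.0, 1.1]
opening: 0.421
```

Run:
```python
from h import *
togo([.4904,-.1765,.056],79.6)
for n in ("top","side"):
    p,d=eyes.camera(n); cv2.imwrite(f"pics/{n}8.png",p); np.savez(n+"8.npz",p=p,d=d)
```

```text
shift tool [0.3579 0.0569 0.1899] turn [-0.0004  0.0009 -0.006 ] yaw now 79.26 pos [ 0.3679 -0.5174  0.2463] j6 -0.868 F [-0.  -0.   1.1] open 0.42076480860910215 t 20.85
```

View pics/top8.png

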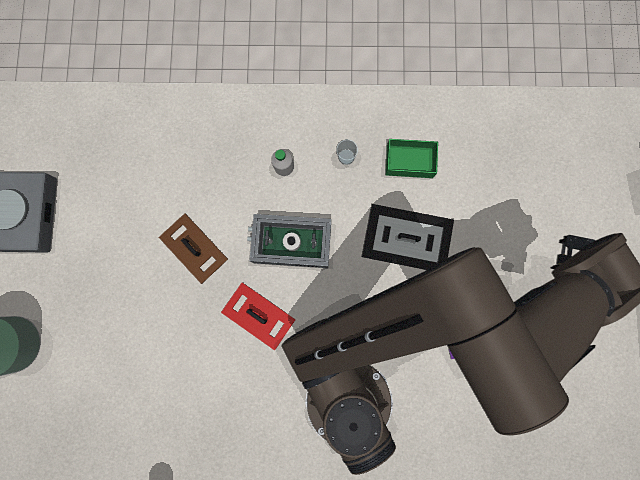

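View pics/side8.png

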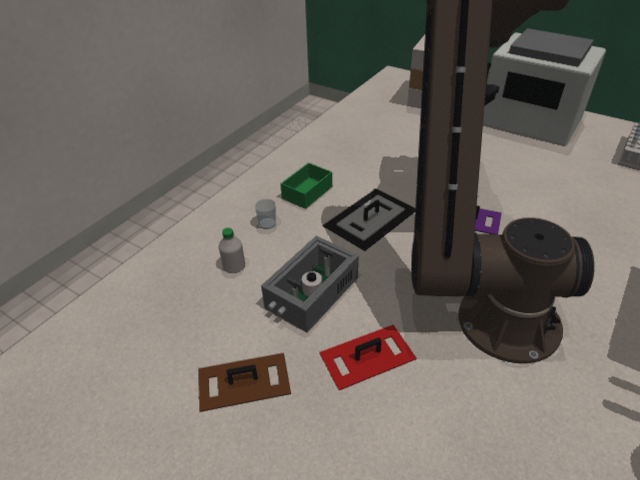

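Plate lies on the mat at (408,238) in the top view, handle up; beaker, bottle, basket unchanged. Measure it, and the screws.

Run:
```python
from h import *
for n,box,seed,mm in (("top",(195,283,350,465),(252,400),None),("side",(188,252,318,417),None,None)):
    p=np.load(n+"8.npz")["p"]; g=p.max(2); m=np.zeros((480,640),np.uint8); v0,v1,u0,u1=box
    m[v0:v1,u0:u1]=(g[v0:v1,u0:u1]>(75 if n=="top" else 62))
    k,l,s,c=cv2.connectedComponentsWithStats(m,connectivity=4)
    tgt=proj(n,[.4895,-.1765,.009])[0]; 
    for i in range(1,k):
        if s[i,4]>300:
            cc=max(cv2.findContours((l==i).astype(np.uint8),0,1)[0],key=cv2.contourArea)[:,0]
            print(n,s[i],cv2.minAreaRect((ray(n,cc,.009)[:,:2]*1000).astype(np.float32)))
p=np.load("top8.npz")["p"]
W=world("top",np.load("top8.npz")["d"])[...,2]
a=[np.clip(cv2.resize(p[v:v+26,u:u+22],None,fx=18,fy=18,interpolation=cv2.INTER_CUBIC)*1.6,0,255).astype(np.uint8) for u,v in ((256,225),(303,228))]
cv2.imwrite("pics/w8.png",np.hstack(a))
cv2.imwrite("pics/m8.png",cv2.resize(p[195:285,350:465],None,fx=6,fy=6,interpolation=cv2.INTER_CUBIC))
```

```text
top [ 350  195  115   88 4581] ((488.06719970703125, -176.0519256591797), (269.8285827636719, 354.739013671875), 0.7498621940612793)
top [ 373  215   70   47 1998] ((488.13201904296875, -175.91336059570312), (200.02841186523438, 110.15509033203125), 79.57545471191406)
top [432 259  33  24 477] ((390.4610290527344, -298.07452392578125), (69.79261779785156, 98.95059967041016), 0.9080725312232971)
side [ 318  188   99   64 3173] ((490.42486572265625, -165.5772705078125), (323.1596374511719, 307.4972839355469), 31.516845703125)
side [ 337  195   67   45 1205] ((489.9288635253906, -173.97605895996094), (201.13795471191406, 113.7261734008789), 79.50686645507812)
```

View pics/w8.png

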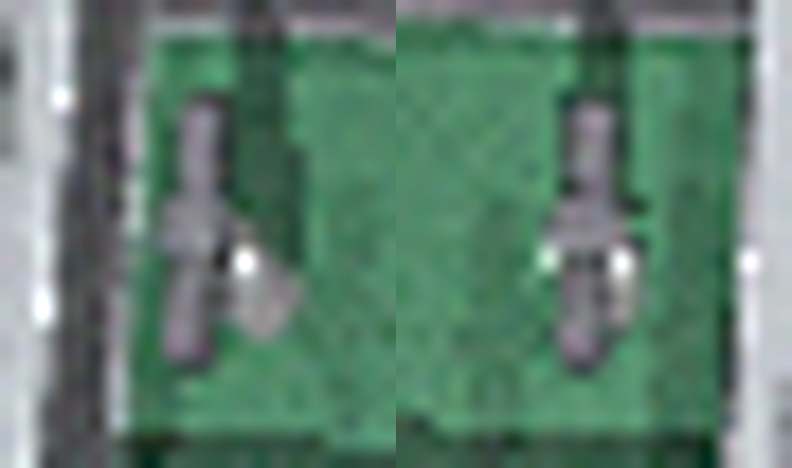

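View pics/m8.png

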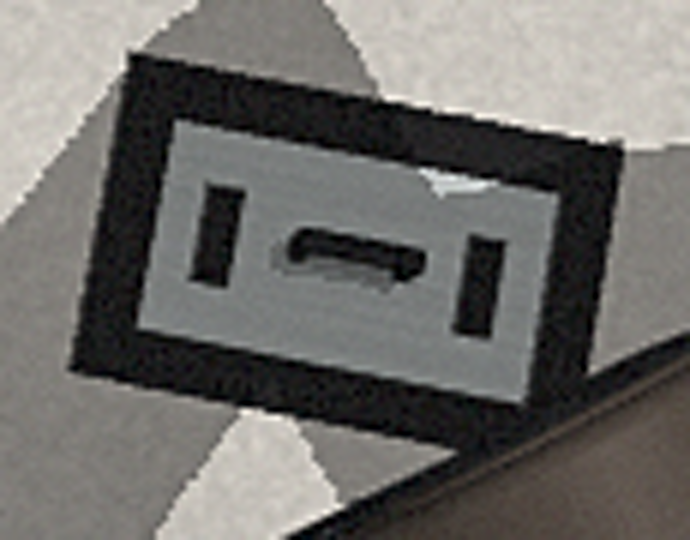

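Run:
```python
from h import *
for nm,e,o in (("L",[[205,108],[187,352]],(256,225)),("R",[[594-396,112],[583-396,357]],(303,228))):
    P=ray("top",(np.array(e)+.5)/18-.5+o,.102); d=P[0]-P[1]; a=np.degrees(np.arctan2(d[1],d[0])); print(nm,P.mean(0),np.hypot(*d[:2]),a,"theta",np.radians(90+a+2.9))
```

```text
L [0.47222061 0.24586676 0.102     ] 0.039576841826251784 -2.344955314621274 theta 1.5804836840504515
R [0.46472669 0.11033126 0.102     ] 0.03957810173277663 -1.4611674496305698 theta 1.5959086921837105
```

```bash
python3 -c "
from rig import workorder
print(workorder.job_done())"
```

```text
the job is handed in; nothing more can be done
None
```

The pump is open. Both thumbscrews are turned anticlockwise to the stop, and the cover plate lies flat, handle up, on the black mat with the gripper clear. I handed the job in at about 21 s of the 59 s allowed, so the robot touched nothing afterwards.

- **Cover on the mat:** from the top camera, the plate's centre is about 1.3 mm in x and 0.8 mm in y from the mat's, and the angles agree to about 0.1°. The side camera puts it within about 1 mm. It touched down at about 11 N.
- **Thumbscrews:** the final top picture gives about 1.58 rad (left, +y) and 1.60 rad (right, -y), against the stop at 1.6. An earlier look put the left one nearer 1.57, which is within the reading error. I turned the gripper about 0.2 rad past the stop on both. The left one then showed 0.14 N m, a clear stop. The right one showed only 0.05 N m, so for that screw I am relying on the pictures.
- **Other things:** the beaker, bottle and basket look unmoved in the last pictures, by eye rather than by measurement.

The two cameras differed by up to 4 mm on the mat's position in y. Each camera compared the plate with the mat in its own picture, so this hardly affects the centring figures.

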